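# Pin a board carrier and lock the holder's jaw one hole on

## Task

Take the locating pin from its stand and push it fully home, upright, through the hole in the board carrier into the bore of the board holder, and let go of it. Then pull up the lock plunger on the holder's sliding jaw, slide the jaw to the next hole towards the carrier so that its fork reaches over the carrier's edge, and let the plunger drop fully into that hole. Finish still holding the plunger knob in the gripper with its pin engaged, and leave the other things on the bench and the carrier where they are.

Things in the scene. Friction and masses are not known exactly. Their poses are not given: they have to be found in the camera images.
- holder: Board holder fixed to the bench: dark base plate 112 x 316 mm (x, y), 12 mm thick. Origin on the bench, z up, long axis y, which lies within 0.4 rad of the world's y. On its +y half an aluminium bed (y 8 to 158 mm, top at z = 40 mm) carries the board carrier between two fences at x = +-46 to 51 mm, tops at z = 44 mm. On its -y half lies the jaw's ladder rail.
- bore (a point): Centre of the mouth of the bed's bore, at (0, 135, 40) mm in the holder's frame: 11 mm wide, 28 mm deep, vertical. The hole of the carrier lies straight above it.
- next_hole (a point): Centre, at (0, -25, 40) mm in the holder's frame, of the rail hole that the plunger must end in. The steel ladder rail is 30 mm wide, its top at z = 40 mm; it has four rectangular holes 10 mm long in y and 14 mm wide at y = -25, -55 (where the plunger starts), -85 and -115 mm.
- carrier: Loose black board carrier 90 x 140 x 6 mm (x, y, z), about 250 g, lying on the bed, a green circuit board on it. Origin at the centre of its underside, at (0, 80, 40) mm in the holder's frame, axes as the holder's. An 11 mm through hole at (0, 55) mm in its frame, above the bore. Its edge towards the jaw is at holder y = 10 mm, its top at z = 46 mm.
- locpin: Steel locating pin, about 60 g. Origin at the tip, z up to the head. Shank 8 mm thick, 30 mm long, its last 7 mm tapering to 3 mm; flange 20 mm wide at z = 30 to 33 mm; round grip head 16 mm wide at z = 33 to 58 mm. It starts upright in the stand's middle hole, flange on the stand's top (tip 10 mm above the bench). Fully home, the flange rests on the carrier, tip 16 mm above the bench.
- stand: Grey pin stand fixed to the bench, 50 x 80 x 40 mm, origin under its centre, with three 11 mm holes in a row along y, 26 mm apart; the pin stands in the middle one.
- jaw (a joint): Travel in m of the aluminium jaw (saddle 60 x 36 mm, top at z = 58 mm, two fork arms to +y) along the rail, growing along the holder's +y, towards the carrier. 0: the hole at holder y = -55 mm, where it starts locked (1 mm play). 0.030: the next hole towards the carrier. Stops at -0.06 and 0.036; about 1.5 N of friction when unlocked.
- plunger: Lock plunger on the jaw: upright round black knob 21 mm wide, 30 mm tall; below it, hidden in the jaw, a steel pin 8 mm thick with a rounded end. Origin at the centre of the knob's underside, z up: with the pin engaged at holder (0, -55 + jaw travel, 76) mm. It slides straight up by at most 14 mm against a spring (5 N engaged, 10 N at the top).
- knob_top (a point): Centre of the top of the plunger's knob, 106 mm above the bench with the pin engaged. The pin reaches 8 mm into the rail: pulled up more than 8 mm, the jaw is free. Let go, the spring drives the pin into a hole that is up to 3 mm off; otherwise it rests on the rail, 8 mm up. The steel gland under the knob is 18 mm wide, its top 74 mm above the bench.
- tipcup: Dark steel cup for used tips, 64 mm wide, 45 mm high, standing on the bench. Bystander.
- flux: Small amber bottle 28 mm wide, 65 mm high, standing beyond the holder. Bystander.
- driver: Screwdriver about 160 mm long lying on the bench beyond the holder. Bystander.
Mind the look-alikes: they are no part of the job. Several things have the shape of the carrier; the one meant has the colours described above.

How it is judged:
By the outcome, as a careful person would: the job done as asked, in the order asked, and still so for the second after the job is handed in, while the arm keeps its last pose, push and grip.
It also fails if it takes over 53 s, if anything falls off the work surface, if the arm or the gripper's body presses on something with over 40 N, if the wrist force passes 120 N, or if a joint passes its speed limit or range.

## Robot

A 6-joint arm with a two-finger parallel gripper is mounted at the origin on the work surface. World frame = base frame: x ahead of the robot, y to its left, z up, the work surface at z = 0. Lengths are in m, angles in rad, forces in N, time in s.
With the tool pointing down it reaches from about 0.275 to 0.85 m from the base axis. Payload 19 kg.
Tool frame: the origin (TCP) lies between the finger pads; the fingertips stand 14 mm ahead of it and the grasp point (between the pads) lies 5 mm behind it; z points along the fingers, y is the line along which they close (so a half turn about z gives the same grasp; the last joint's range is limited). The gripper opens to 85 mm and grips with 20 to 120 N. Pads are 22 mm wide; open, the fingers measure 114 mm over their backs; the gripper's body (76 mm by 85 mm) begins 54 mm behind the grasp point. The pads swing forward as they close: fully open they stand 13 mm farther back than shut.
Start: joints at [1.02, 0.15, 1.437, -0, 1.554, -0.134], TCP at [0.233, 0.526, 0.245] pointing down, gripper open.
Joint ranges: [-2.8, 2.8], [-0.68, 2.1], [0.12, 2.68], [-1.39, 4.53], [0.16, 2.79], [-2.81, 2.81]. Speed limits (rad/s): [1.89, 1.89, 2.22, 3.01, 3.01, 3.01].

## Interface

Orientations are given as a 3x3 rotation matrix whose columns are the frame's x, y, z axes.
In Python, from bench import env gives the robot as it stands. The module is installed in compiled form; this text tells all that it offers.
- The arm moves only by the shell command python3 -m crank 'ROWS'. ROWS is JSON, a list of rows, each a list of 7 numbers: the shift along the tool's x, y, z each as a share of 0.12 m, from -1 to 1, then the turn, a rotation vector about the tool's x, y, z each as a share of pi/4 rad, from -1 to 1, then the closure, from 0 (fully open) to 1 (shut). A call has 1 to 10 rows; each row is the pose to reach, as a shift and turn from the pose commanded when the call began, along the tool's axes at that moment; what a row does not reach only later rows make up. A row lasts 1/12 s, in which the tool goes at most 41.7 mm and 7.16 degrees, less where a joint would pass 70% of its speed; a pose out of reach is approached as far as the arm can. A call with a number of a shift or a turn outside -1 to 1 is refused whole. A call with a gripper value outside its range is refused whole. The fingers move at their own pace and stop on an object; the grip force is fixed at half the most. Time passes only in rows, so rows that repeat a pose let the fingers close. It gives the time, the measured TCP pose, the force, the opening and the grip force at its end, in the units of the state.
- env.get_state(): the state, without advancing time (a new reading comes with each control period).
- env.snapshot(name): name is "scene" or "top"; returns the picture (400x640x3 uint8, red, green, blue); there is no depth.
- env.camera_params(name): a dict with "fx", "fy", "cx", "cy" (pixels), "k1" (the pictures are not rectified: a ray, as slopes to the right and down, at radius r is drawn at 1 + k1 r^2 times it, then the intrinsics apply), "extrinsics" (4x4, takes a point from world to camera coordinates). Camera axes: x right, y up, looking along -z (the intrinsics and any distortion apply to the point x, -y, -z); pixel columns grow to the right and rows downward; lengths in m; the calibration is good to about 2 mm. A picture is of the moment at which its call begins. camera_params takes no time and is no camera call.
- env.sign_off(): hands the job in; it is judged then, once.
Trained networks look in the newest picture that a camera, given by its name, has taken for a name from the list of things; names that differ only in an ending like _2 or _b are one class to them, and where a whole thing is asked for, a point or a joint stands for the part that bears it (a point fixed in the world has none). Each returns a list of dicts, best first, with "conf" (0 to 1); they miss things now and then, are a little off and sometimes report something else, mostly with a low value. They report only what shows in the picture. A call takes as long as a camera call. They do not tell look-alikes from the thing itself.
- env.spot_in(thing, camera): "bbox" ([centre column, centre row, width, height] in pixels, round what is visible of it).
- env.masks_of(thing, camera): "pixels" (400x640 bool, what is visible of it) and "bbox" ([centre column, centre row, width, height] in pixels, round what is visible of it).
- env.landmark_of(thing, camera): "centre" ([column, row] in pixels: a listed point, or the origin of a listed thing).
The state is a dict: "time_s": time; "q": joint angles; "joint_velocities": joint speeds; "joint_efforts": joint torques, N m; "tcp_pos": TCP position; "tool_rot": TCP orientation; "force": force on the tool from outside, world axes, zero at the start; "moment": the same for the moment, N m; "gripper_width": finger opening in m; "finger_force": force on a finger pad.
Only numpy, scipy, OpenCV 4.12 (cv2) and the standard library are available. Lean on these libraries where they do the work, as an engineer would, in place of code of your own. Each camera call takes 0.05 s, during which the arm holds its last target. There are 200 camera calls.

## Working session

There is one attempt and no reset: what is moved stays moved. The work goes in short steps, Python scripts to look and compute and a shell command to move; the robot and the scene stay as the last step left them, time stands still between calls to the robot, and variables do not carry over. Pictures are saved under pics/ and viewed, at most 10 in all, crops included, and the job is handed in when it is done.

```bash
mkdir -p pics
cat > h.py <<'E'
import numpy as np, cv2
from bench import env
def cam(n):
    p=env.camera_params(n); K=np.array([[p['fx'],0,p['cx']],[0,p['fy'],p['cy']],[0,0,1]]); return K,p['k1'],np.array(p['extrinsics'])
def ray(n,px):
    K,k1,E=cam(n); d=cv2.undistortPoints(np.array([[px]],float),K,np.array([k1,0,0,0,0.]))[0,0]
    R=E[:3,:3]; return -R.T@E[:3,3], R.T@np.array([d[0],-d[1],-1])
def atz(n,px,z):
    o,d=ray(n,px); return o+d*(z-o[2])/d[2]
def proj(n,P):
    K,k1,E=cam(n); c=E[:3,:3]@np.array(P)+E[:3,3]; a,b=c[0]/-c[2],-c[1]/-c[2]; s=1+k1*(a*a+b*b)
    return np.array([K[0,0]*a*s+K[0,2],K[1,1]*b*s+K[1,2]])
def tri(p1,p2):
    A=[];B=[]
    for n,p in (('scene',p1),('top',p2)):
        o,d=ray(n,p); d/=np.linalg.norm(d); M=np.eye(3)-np.outer(d,d); A.append(M);B.append(M@o)
    return np.linalg.lstsq(np.vstack(A),np.hstack(B),rcond=None)[0]
E
python3 - <<'E'
from h import *
np.set_printoptions(precision=3,suppress=True)
for n in ('scene','top'):
    im=env.snapshot(n); cv2.imwrite(f'pics/{n}0.png',im[:,:,::-1])
    o,d=ray(n,(320,200)); print(n,o,d)
    for t in ('holder','carrier','bore','next_hole','locpin','stand','plunger','knob_top','tipcup','flux','driver'):
        print(n,t,[(np.round(r['centre']).tolist(),round(r['conf'],2)) for r in env.landmark_of(t,n)[:3]])
print(env.get_state()['time_s'],env.get_state()['tool_rot'])
E
```

```text
scene [0.812 0.659 1.049] [-0.236 -0.498 -0.835]
scene holder [([314.0, 195.0], 0.9)]
scene carrier [([337.0, 203.0], 0.85), ([416.0, 234.0], 0.77), ([476.0, 324.0], 0.69)]
scene bore [([347.0, 213.0], 0.94)]
scene next_hole [([310.0, 184.0], 0.96)]
scene locpin [([373.0, 281.0], 0.59)]
scene stand [([371.0, 281.0], 0.74)]
scene plunger [([302.0, 167.0], 0.54)]
scene knob_top [([299.0, 158.0], 0.48), ([336.0, 202.0], 0.39)]
scene tipcup [([292.0, 113.0], 0.83)]
scene flux [([251.0, 237.0], 0.62)]
scene driver [([226.0, 173.0], 0.63), ([300.0, 158.0], 0.33)]
top [0.345 0.082 1.386] [ 0.143  0.021 -0.99 ]
top holder [([348.0, 207.0], 0.72), ([446.0, 229.0], 0.55)]
top carrier [([197.0, 263.0], 0.92), ([327.0, 213.0], 0.85), ([423.0, 274.0], 0.81)]
top bore [([314.0, 218.0], 0.85)]
top next_hole []
top locpin [([261.0, 214.0], 0.59), ([329.0, 214.0], 0.4)]
top stand [([258.0, 213.0], 0.58), ([329.0, 215.0], 0.37)]
top plunger [([369.0, 205.0], 0.56), ([259.0, 214.0], 0.37)]
top knob_top [([370.0, 201.0], 0.39)]
top tipcup [([444.0, 229.0], 0.55)]
top flux [([338.0, 146.0], 0.52)]
top driver [([405.0, 150.0], 0.59)]
1.2 [[-0.914  0.405 -0.   ]
 [ 0.405  0.914 -0.   ]
 [-0.    -0.    -1.   ]]
```

View pics/scene0.png

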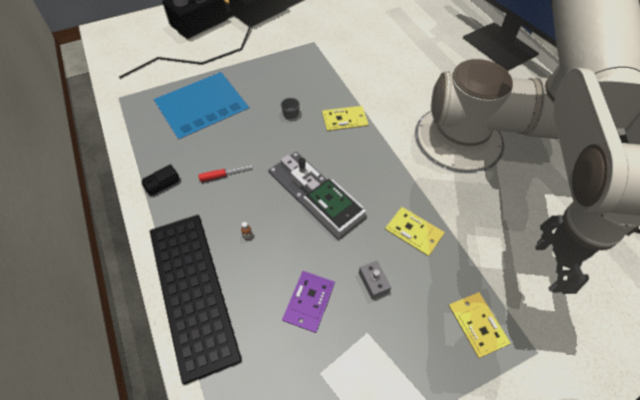

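View pics/top0.png

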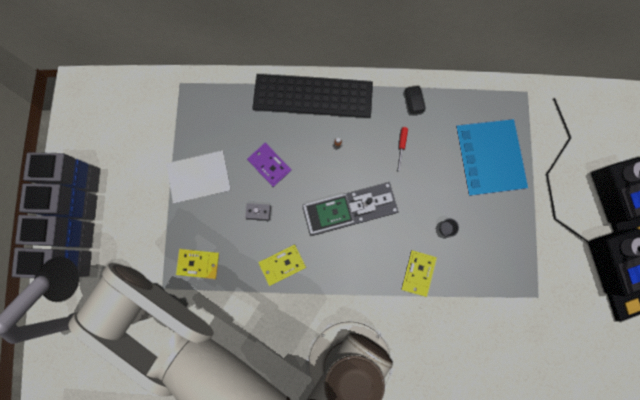

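The scene camera shows the holder (base corners roughly (268,170) to (365,215)), the green carrier at (337,203), the knob at about (302,160) and the stand with the pin at (373,278). The top camera shows the holder around (350,208), the green carrier at (330,212), the knob near (369,202) and the stand at (258,212). The yellow and purple boards are look-alikes. Next I fit the holder pose and check it with an overlay.

```bash
cat > fit.py <<'E'
from h import *
from scipy.optimize import least_squares
np.set_printoptions(precision=4,suppress=True)
def H(p,q): c,s=np.cos(p[2]),np.sin(p[2]); return np.array([p[0]+c*q[0]-s*q[1],p[1]+s*q[0]+c*q[1],q[2]])
if __name__=='__main__':
    L={'bore':(0,.135,.040),'next_hole':(0,-.025,.04),'carrier':(0,.08,.04),'holder':(0,0,0),'plunger':(0,-.055,.076),'knob_top':(0,-.055,.106)}
    g0=atz('top',(327,213),.04); obs=[]
    for n in ('scene','top'):
        for t in L:
            for r in env.landmark_of(t,n): obs.append((n,t,np.array(r['centre']),r['conf']))
    p=np.array([g0[0],g0[1]-.08,0.2])
    for k in range(3):
        if k: obs=[o for o in obs if np.linalg.norm(proj(o[0],H(p,L[o[1]]))-o[2])<(15,6)[k-1]]
        p=least_squares(lambda p:np.concatenate([proj(n,H(p,L[t]))-c for n,t,c,f in obs]),p,loss='soft_l1').x
    print('holder',p)
    for n,t,c,f in obs: print(n,t,c,c-proj(n,H(p,L[t])))
    for t in ('locpin','stand'):
        a=env.landmark_of(t,'scene')[0]['centre'];b=env.landmark_of(t,'top')[0]['centre']; print(t,a,b,tri(a,b))
    z=0.01
    print(atz('scene',env.landmark_of('locpin','scene')[0]['centre'],z),atz('top',env.landmark_of('locpin','top')[0]['centre'],z))
    rows=[]
    for n,c in (('scene',(317,195)),('top',(350,208))):
        im=cv2.imread(f'pics/{n}0.png'); S=5; w,h=80,60
        x0,y0=c[0]-w,c[1]-h
        big=cv2.resize(im[y0:y0+2*h,x0:x0+2*w],None,fx=S,fy=S,interpolation=cv2.INTER_CUBIC)
        def ln(pts,col):
            q=np.array([(proj(n,H(p,a))-[x0,y0]+.5)*S for a in pts]); cv2.polylines(big,[q.astype(int).reshape(-1,1,2)],True,col,1)
        ln([(-.056,-.158,.012),(.056,-.158,.012),(.056,.158,.012),(-.056,.158,.012)],(0,0,255))
        ln([(-.045,.01,.046),(.045,.01,.046),(.045,.15,.046),(-.045,.15,.046)],(0,255,255))
        ln([(.0105*np.cos(a),-.055+.0105*np.sin(a),.106) for a in np.arange(0,6.3,.3)],(255,0,255))
        ln([(.0055*np.cos(a),.135+.0055*np.sin(a),.046) for a in np.arange(0,6.3,.3)],(255,0,255))
        cv2.imwrite(f'pics/o_{n}.png',big)
E
python3 fit.py
```

```text
holder [0.5182 0.0049 0.3003]
scene bore [347.1 213.1] [-0.6855 -1.7156]
scene next_hole [310.2 183.8] [0.8556 4.0167]
scene carrier [336.6 202.7] [2.4949 0.3519]
scene holder [313.8 194.7] [-1.3468  1.8363]
scene plunger [302.5 167.4] [0.2798 1.3523]
scene knob_top [299.2 158.1] [-2.7072 -1.3536]
top bore [314.1 218.1] [1.4503 0.2341]
top carrier [327.4 213.2] [-0.946  -0.2479]
top holder [348.1 206.7] [-2.3076 -1.7889]
top plunger [369.2 204.8] [1.4801 3.6489]
top knob_top [369.6 201.4] [0.9463 1.5582]
locpin [373.0, 280.9] [260.6, 213.9] [ 0.4932  0.3181 -0.0088]
stand [371.2, 280.9] [257.9, 213.0] [0.498  0.3228 0.0041]
[0.4997 0.3234 0.01  ] [0.4904 0.3156 0.01  ]
```

View pics/o_scene.png

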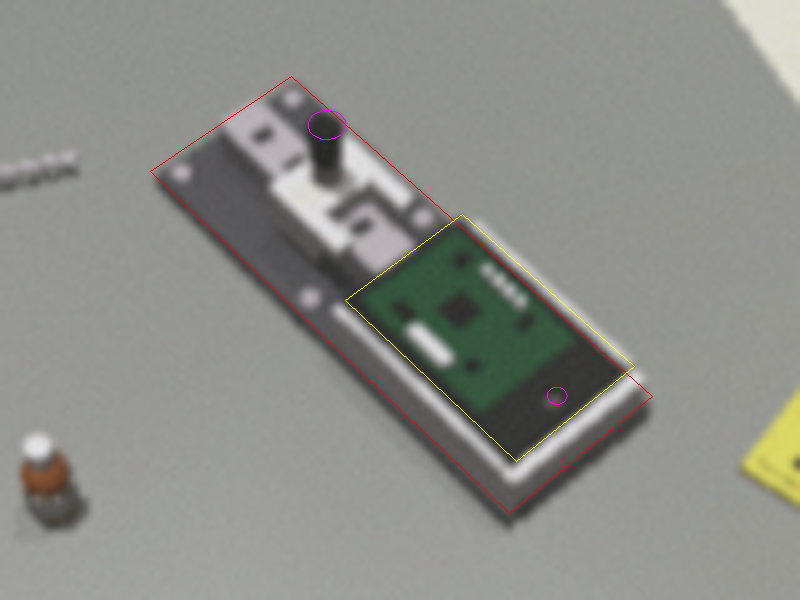

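View pics/o_top.png

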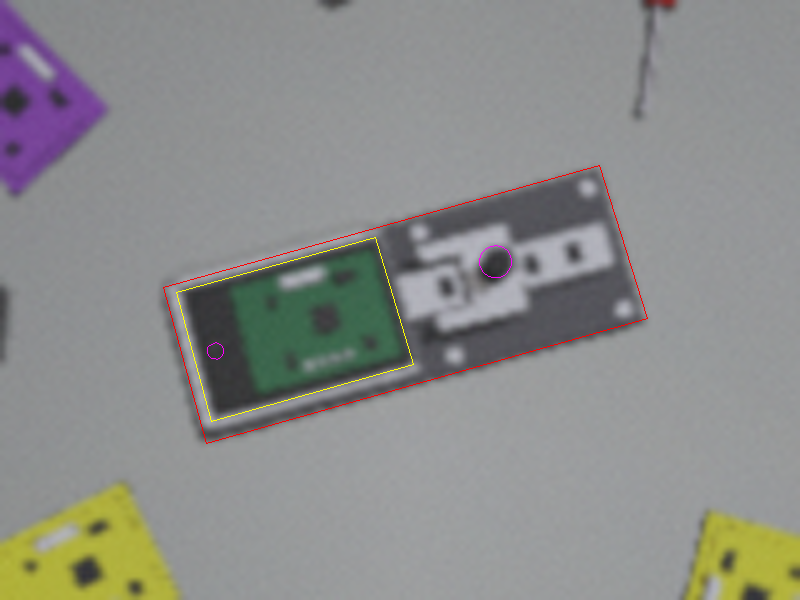

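Model and picture agree to about 1 px (carrier, knob and hole lines overlap). Next I refine with edge fitting per camera and measure the pin and stand.

```bash
cat > edge.py <<'E'
from fit import *
from scipy.ndimage import map_coordinates
EH=[((-.045,.02,.046),(-.045,.145,.046)),((.045,.02,.046),(.045,.145,.046)),((-.04,.15,.046),(.04,.15,.046)),
   ((-.05,-.158,.012),(.05,-.158,.012)),((-.015,-.12,.04),(-.015,-.078,.04)),((.015,-.12,.04),(.015,-.078,.04)),((.03,-.07,.058),(.03,-.04,.058)),((-.03,-.07,.058),(-.03,-.04,.058)),((-.051,.02,.044),(-.051,.15,.044)),((.051,.02,.044),(.051,.15,.044))]
ES=[((-.025,-.04,.04),(-.025,.04,.04)),((.025,-.04,.04),(.025,.04,.04)),((-.025,-.04,.04),(.025,-.04,.04)),((-.025,.04,.04),(.025,.04,.04))]
def fit(p,cams,ed,W=3.,it=6):
    G={n:cv2.GaussianBlur(cv2.imread(f'pics/{n}0.png',0).astype(float),(0,0),.7) for n in cams}
    for k in range(it):
        w=W if k<2 else 2.; m=[]
        for n in cams:
            for e,(a,b) in enumerate(ed):
                for t in np.linspace(.05,.95,12):
                    q=np.array(a)*(1-t)+np.array(b)*t; c=proj(n,H(p,q)); d=proj(n,H(p,b))-proj(n,H(p,a)); d/=np.linalg.norm(d); nn=np.array([-d[1],d[0]])
                    s=np.arange(-w,w+.01,.25); P=c[:,None]+nn[:,None]*s
                    g=np.abs(np.gradient(map_coordinates(G[n],[P[1],P[0]],order=3),.25)); i=g[1:-1].argmax()+1
                    if g[i]>6 and g[i]>=g[i-1] and g[i]>=g[i+1]: m.append((n,q,nn,c+nn*s[i],e))
        r=least_squares(lambda p:[nn@(proj(n,H(p,q))-c) for n,q,nn,c,e in m],p,loss='soft_l1',f_scale=.3); p=r.x
    res=np.array([nn@(proj(n,H(p,q))-c) for n,q,nn,c,e in m])
    print(cams,p,'n',len(m),'med',np.median(np.abs(res)),[(e,round(np.median([r for r,x in zip(res,m) if x[4]==e]),2)) for e in sorted({x[4] for x in m})]); return p
if __name__=='__main__':
    p0=np.array([.5182,.0049,.3003])
    for c in (('scene',),('top',),('scene','top')): fit(p0,c,EH)
    for y in (-.2,0,.3):
        for c in (('scene',),('top',),('scene','top')): fit(np.array([.498,.322,y]),c,ES)
    K={}
    for n in ('scene','top'):
        r=env.masks_of('locpin',n)[0]; yy,xx=np.nonzero(r['pixels']); K[n]=(xx.mean(),yy.mean()); print(n,r['conf'],r['bbox'],K[n],len(xx))
    print(tri(K['scene'],K['top']),atz('scene',K['scene'],.055),atz('top',K['top'],.055))
    out=[]
    for n,c in (('scene',(373,280)),('top',(258,212))):
        im=cv2.imread(f'pics/{n}0.png')[c[1]-25:c[1]+25,c[0]-25:c[0]+25]; out.append(cv2.resize(im,None,fx=8,fy=8,interpolation=cv2.INTER_CUBIC))
    cv2.imwrite('pics/stand.png',np.hstack(out))
E
python3 edge.py
```

```text
Traceback (most recent call last):
  File "edge.py", line 22, in <module>
    for c in (('scene',),('top',),('scene','top')): fit(p0,c,EH)
                                                    ~~~^^^^^^^^^
  File "edge.py", line 17, in fit
    r=least_squares(lambda p:[nn@(proj(n,H(p,q))-c) for n,q,nn,c,e in m],p,loss='soft_l1',f_scale=.3); p=r.x
  File "edge.py", line 17, in <lambda>
    r=least_squares(lambda p:[nn@(proj(n,H(p,q))-c) for n,q,nn,c,e in m],p,loss='soft_l1',f_scale=.3); p=r.x
                                  ~~~~^^^^^^^^^^
  File "h.py", line 11, in proj
    K,k1,E=cam(n); c=E[:3,:3]@np.array(P)+E[:3,3]; a,b=c[0]/-c[2],-c[1]/-c[2]; s=1+k1*(a*a+b*b)
           ~~~^^^
  File "h.py", line 4, in cam
    p=env.camera_params(n); K=np.array([[p['fx'],0,p['cx']],[0,p['fy'],p['cy']],[0,0,1]]); return K,p['k1'],np.array(p['extrinsics'])
ValueError: time passes only in moves, steps and waits
```

Camera parameters should be cached.

```bash
sed -i 's/^def cam(n):/import functools\n@functools.cache\ndef cam(n):/' h.py; python3 edge.py
```

```text
('scene',) [0.5203 0.0068 0.2842] n 114 med 0.20050253182124014 [(0, np.float64(-0.03)), (1, np.float64(0.45)), (2, np.float64(0.0)), (3, np.float64(0.63)), (4, np.float64(0.51)), (5, np.float64(0.01)), (6, np.float64(0.0)), (7, np.float64(0.0)), (8, np.float64(-1.53)), (9, np.float64(-0.03))]
('top',) [0.5184 0.0038 0.2919] n 104 med 0.25952710778419963 [(0, np.float64(-0.27)), (1, np.float64(-0.02)), (2, np.float64(-0.53)), (3, np.float64(0.72)), (4, np.float64(0.24)), (5, np.float64(-0.26)), (6, np.float64(-0.01)), (7, np.float64(-0.01)), (9, np.float64(1.73))]
('scene', 'top') [0.5193 0.0061 0.285 ] n 195 med 0.4938440038314107 [(0, np.float64(-0.0)), (1, np.float64(0.25)), (2, np.float64(-0.63)), (3, np.float64(0.37)), (4, np.float64(0.26)), (5, np.float64(0.0)), (6, np.float64(0.0)), (7, np.float64(-0.12)), (8, np.float64(-1.5))]
('scene',) [ 0.4988  0.3251 -0.0444] n 46 med 0.00794327990631362 [(0, np.float64(0.01)), (1, np.float64(0.01)), (2, np.float64(0.0)), (3, np.float64(-0.0))]
('top',) [ 0.4927  0.3166 -0.1159] n 40 med 0.5151215587010503 [(0, np.float64(0.64)), (1, np.
[... 776 characters left out ...]
3754 [(0, np.float64(-0.0)), (1, np.float64(-0.0)), (2, np.float64(0.03)), (3, np.float64(0.02))]
('top',) [ 0.4919  0.3164 -0.0418] n 37 med 0.28647380802790545 [(0, np.float64(0.27)), (1, np.float64(-1.55)), (2, np.float64(-0.01)), (3, np.float64(0.5))]
('scene', 'top') [ 0.4986  0.3248 -0.0422] n 72 med 0.19807839858312998 [(0, np.float64(0.01)), (1, np.float64(0.02)), (2, np.float64(0.17)), (3, np.float64(-0.08))]Traceback (most recent call last):
  File "edge.py", line 27, in <module>
    r=env.masks_of('locpin',n)[0]; yy,xx=np.nonzero(r['pixels']); K[n]=(xx.mean(),yy.mean()); print(n,r['conf'],r['bbox'],K[n],len(xx))
      ~~~~~~~~~~~~~~~~~~~~~~~~^^^
IndexError: list index out of range
```

Run:
```python
from fit import *
out=[];S=8
for n,c in (('scene',(373,280)),('top',(258,212))):
    x0,y0=c[0]-25,c[1]-25
    im=cv2.imread(f'pics/{n}0.png')[y0:y0+50,x0:x0+50]; b=cv2.resize(im,None,fx=S,fy=S,interpolation=cv2.INTER_CUBIC)
    p=[.4987,.3248,-.04]
    f=lambda pts,col:cv2.polylines(b,[np.array([(proj(n,H(p,a))-[x0,y0]+.5)*S for a in pts]).astype(int).reshape(-1,1,2)],True,col,1)
    f([(-.025,-.04,.04),(.025,-.04,.04),(.025,.04,.04),(-.025,.04,.04)],(0,0,255))
    f([(.008*np.cos(a),.008*np.sin(a),.068) for a in np.arange(0,6.3,.3)],(255,0,255))
    out.append(np.ascontiguousarray(b))
cv2.imwrite('pics/stand.png',np.hstack(out))
```

```text
(no output)
```

View pics/stand.png

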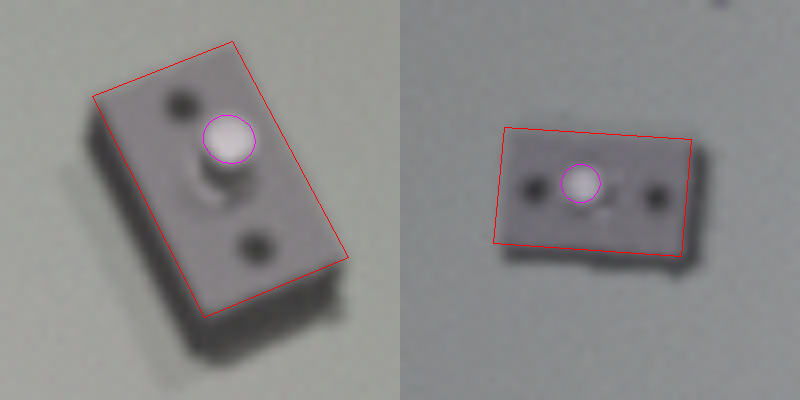

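The fitted outline and head circle lie on the stand and pin in both pictures, so the pin is at (0.4987, 0.3248). I move over it at z = 0.10.

```bash
python3 -m crank '[[-0.9,-0.21,0.4,0,0,0,0.3],[-0.9,-0.21,0.4,0,0,0,0.3],[-0.9,-0.21,0.4,0,0,0,0.3],[-0.9,-0.21,0.4,0,0,0,0.3]]'; python3 -m crank '[[-0.9,-0.21,0.4,0,0,0,0.3],[-0.9,-0.21,0.4,0,0,0,0.3],[-0.9,-0.21,0.4,0,0,0,0.3],[-0.9,-0.21,0.4,0,0,0,0.3]]'; python3 -m crank '[[-0.9,-0.21,0.4,0,0,0,0.3],[-0.9,-0.21,0.4,0,0,0,0.3],[-0.9,-0.21,0.4,0,0,0,0.3],[-0.9,-0.21,0.4,0,0,0,0.3],[-0.9,-0.21,0.4,0,0,0,0.3]]'
cat > go.py <<'E'
import sys; from fit import *
s=env.get_state(); t=np.array([float(v) for v in sys.argv[1:4]])
print('t',s['time_s'],'tcp',s['tcp_pos'],'F',np.array(s['force']),'w',s['gripper_width'],'rows',np.array(s['tool_rot']).T@(t-s['tcp_pos'])/.12)
E
python3 go.py .4987 .3248 .059; python3 -c "
from bench import env; print(env.get_state()['tool_rot'])"
```

```text
time_s: 2.48
tcp_pos: [0.3244, 0.4553, 0.1943]
tool_rot: [[-0.913, 0.408, -0.001], [0.408, 0.913, -0.004], [-0.0, -0.004, -1.0]]
force: [-0.7, -1.7, -0.8]
gripper_width: 0.0598
finger_force: 0.0
time_s: 2.82
tcp_pos: [0.4129, 0.3884, 0.1462]
tool_rot: [[-0.913, 0.408, -0.002], [0.408, 0.913, -0.003], [0.0, -0.004, -1.0]]
force: [-0.3, -0.5, -0.8]
gripper_width: 0.0598
finger_force: 0.0
time_s: 3.23
tcp_pos: [0.4992, 0.3241, 0.1001]
tool_rot: [[-0.913, 0.407, -0.002], [0.407, 0.913, -0.001], [0.001, -0.002, -1.0]]
force: [-0.5, 0.3, 0.8]
gripper_width: 0.0595
finger_force: 0.0
t 3.2333 tcp [0.4992 0.3241 0.1001] F [-0.4619  0.3072  0.83  ] w 0.059471237978847416 rows [0.0053 0.0041 0.3428]
[[-9.13294999e-01  4.07294546e-01 -1.84299862e-03]
 [ 4.07296624e-01  9.13295462e-01 -9.27380506e-04]
 [ 1.30548525e-03 -1.59761909e-03 -9.99997872e-01]]
```

```bash
python3 -m crank '[[0,0,0.2,0,0,0,0.3],[0,0,0.34,0,0,0,0.3],[0,0,0.34,0,0,0,0.3],[0,0,0.34,0,0,0,0.6],[0,0,0.34,0,0,0,1],[0,0,0.34,0,0,0,1],[0,0,0.34,0,0,0,1],[0,0,0.34,0,0,0,1],[0,0,0.34,0,0,0,1],[0,0,0.34,0,0,0,1]]'
```

```text
time_s: 4.07
tcp_pos: [0.4987, 0.3257, 0.062]
tool_rot: [[-0.914, 0.405, 0.001], [0.405, 0.914, 0.001], [-0.001, 0.001, -1.0]]
force: [-2.5, -1.5, 8.4]
gripper_width: 0.0137
finger_force: 58.4
```

```bash
python3 -m crank '[[0,0,-0.2,0,0,0,1],[0,0,-0.5,0,0,0,1],[0,0,-0.7,0,0,0,1],[0,0,-0.7,0,0,0,1],[0,0,-0.7,0,0,0,1]]'
python3 - <<'E'
from h import *
np.set_printoptions(precision=4,suppress=True)
s=env.get_state();print(s['tcp_pos'],s['force'],s['gripper_width'])
out=[]
for n in ('scene','top'):
    im=env.snapshot(n)[:,:,::-1]; cv2.imwrite(f'pics/{n}1.png',im)
    c=proj(n,np.array(s['tcp_pos'])-[0,0,.02]).astype(int); print(n,c,proj(n,s['tcp_pos'])); x,y=c-25
    out.append(cv2.resize(np.ascontiguousarray(im[y:y+50,x:x+50]),None,fx=8,fy=8,interpolation=cv2.INTER_CUBIC))
cv2.imwrite('pics/grasp.png',np.hstack(out))
E
```

```text
time_s: 4.48
tcp_pos: [0.499, 0.3258, 0.1465]
tool_rot: [[-0.914, 0.405, 0.003], [0.405, 0.914, 0.001], [-0.002, 0.003, -1.0]]
force: [-0.8, -0.1, -0.8]
gripper_width: 0.014
finger_force: 58.6
[0.499  0.3258 0.1465] [-0.8201 -0.1114 -0.8086] 0.013981439304733624
scene [379 262] [380.1099 258.3855]
top [251 207] [250.3482 206.3048]
```

View pics/grasp.png

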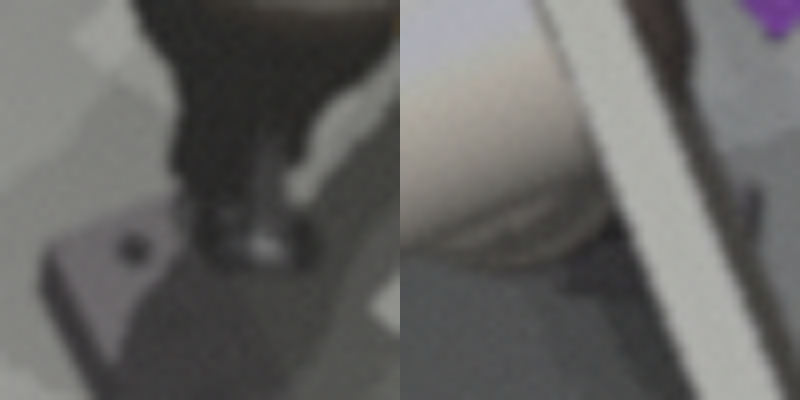

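The scene crop shows the gripper closed round the pin over the stand, with a bright part of it showing at crop (265,245). I refine the bore position with the cleanest edges.

Run:
```python
from edge import *
ed=EH[:3]+EH[4:8]
p0=np.array([.5185,.0055,.29]);P={}
for c in (('scene',),('top',),('scene','top')):
    P[c]=fit(p0,c,ed); print('bore',H(P[c],(0,.135,.04)),'knob',H(P[c],(0,-.055,.1)))
print('hole px scene',atz('scene',(347.9,214.3),.045))
p=P[('scene','top')];out=[];S=8
for n in ('scene','top'):
    c=proj(n,H(p,(0,.1,.046))).astype(int); x0,y0=c-[25,30]
    b=np.ascontiguousarray(cv2.resize(cv2.imread(f'pics/{n}0.png')[y0:y0+60,x0:x0+50],None,fx=S,fy=S,interpolation=cv2.INTER_CUBIC)); b=cv2.convertScaleAbs(b,alpha=1.5)
    f=lambda pts,col:cv2.polylines(b,[np.array([(proj(n,H(p,a))-[x0,y0]+.5)*S for a in pts]).astype(int).reshape(-1,1,2)],True,col,1)
    f([(-.045,.01,.046),(.045,.01,.046),(.045,.15,.046),(-.045,.15,.046)],(0,255,255))
    f([(.0055*np.cos(a),.135+.0055*np.sin(a),.046) for a in np.arange(0,6.3,.3)],(255,0,255))
    out.append(b)
cv2.imwrite('pics/bore.png',np.hstack(out))
```

```text
('scene',) [0.5202 0.0065 0.2869] n 80 med 0.12744062222618407 [(0, np.float64(-0.19)), (1, np.float64(0.3)), (2, np.float64(-0.02)), (3, np.float64(0.49)), (4, np.float64(-0.01)), (5, np.float64(0.01)), (6, np.float64(-0.24))]
bore [0.482 0.136 0.04 ] knob [ 0.5357 -0.0462  0.1   ]
('top',) [0.5191 0.0019 0.2897] n 84 med 0.048478385662853465 [(0, np.float64(-0.17)), (1, np.float64(0.18)), (2, np.float64(-0.0)), (3, np.float64(0.03)), (4, np.float64(-0.22)), (5, np.float64(0.01)), (6, np.float64(0.01))]
bore [0.4806 0.1313 0.04  ] knob [ 0.5348 -0.0508  0.1   ]
('scene', 'top') [0.5195 0.0049 0.2866] n 164 med 0.497118954208283 [(0, np.float64(-0.13)), (1, np.float64(0.24)), (2, np.float64(-0.25)), (3, np.float64(0.25)), (4, np.float64(-0.0)), (5, np.float64(-0.0)), (6, np.float64(-0.13))]
bore [0.4813 0.1344 0.04  ] knob [ 0.535  -0.0478  0.1   ]
hole px scene [0.4788 0.1351 0.045 ]
```

View pics/bore.png

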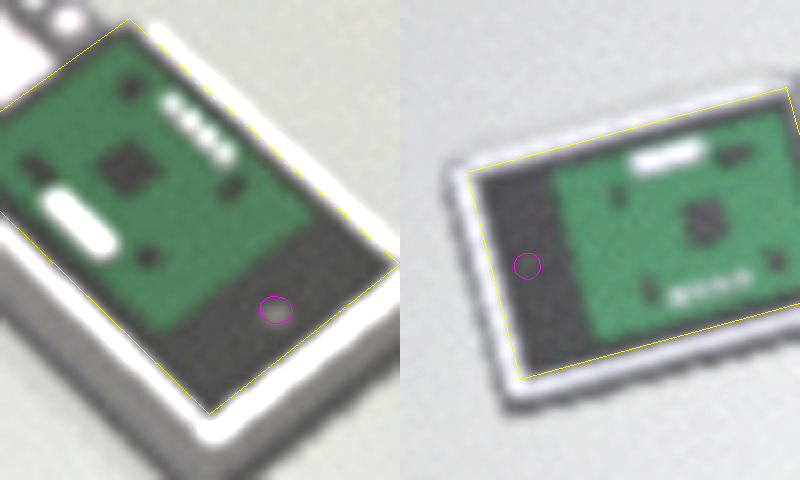

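Run:
```python
from edge import *
ed=EH[:3]+EH[4:8]
X=lambda x0,x1,y,z:((x0,y,z),(x1,y,z))
ed+=[X(-.045,.045,.158,.04),X(.019,.029,-.073,.058),X(-.029,-.019,-.073,.058),EH[3]]
for p0 in ([.5195,.0049,.287],[.519,.002,.287]):
  for c in (('scene',),('top',),('scene','top')):
    p=fit(np.array(p0),c,ed); print('bore',H(p,(0,.135,.04)),'knob',H(p,(0,-.055,.1)))
```

```text
('scene',) [0.5201 0.0063 0.2873] n 123 med 0.23844810836965047 [(0, np.float64(-0.08)), (1, np.float64(0.18)), (2, np.float64(0.13)), (3, np.float64(0.51)), (4, np.float64(0.01)), (5, np.float64(-0.0)), (6, np.float64(-0.25)), (7, np.float64(-0.24)), (8, np.float64(-0.26)), (9, np.float64(0.51)), (10, np.float64(0.74))]
bore [0.4819 0.1357 0.04  ] knob [ 0.5357 -0.0465  0.1   ]
('top',) [0.5188 0.003  0.2893] n 125 med 0.22199433585606923 [(0, np.float64(-0.27)), (1, np.float64(0.22)), (2, np.float64(-0.38)), (3, np.float64(0.13)), (4, np.float64(-0.25)), (5, np.float64(-0.0)), (6, np.float64(-0.0)), (7, np.float64(-0.0)), (8, np.float64(-0.01)), (9, np.float64(0.0)), (10, np.float64(1.0))]
bore [0.4803 0.1324 0.04  ] knob [ 0.5345 -0.0497  0.1   ]
('scene', 'top') [0.5195 0.0049 0.2865] n 256 med 0.4936414287003588 [(0, np.float64(-0.12)), (1, np.float64(0.25)), (2, np.float64(-0.25)), (3, np.float64(0.26)), (4, np.float64(0.01)), (5, np.float64(0.01)), (6, np.float64(-0.12)), (7, np.float64(-0.24)), (8, np.float64(-0.25)), (9, np.float64(-0.5)), (10, np.float64(0.75))]
bore [0.481
[... 497 characters left out ...]
 np.float64(-0.27)), (1, np.float64(0.22)), (2, np.float64(-0.38)), (3, np.float64(0.14)), (4, np.float64(-0.24)), (5, np.float64(0.0)), (6, np.float64(0.0)), (7, np.float64(-0.01)), (8, np.float64(-0.01)), (9, np.float64(-0.0)), (10, np.float64(1.0))]
bore [0.4803 0.1325 0.04  ] knob [ 0.5345 -0.0497  0.1   ]
('scene', 'top') [0.5195 0.0049 0.286 ] n 256 med 0.4913045614533662 [(0, np.float64(-0.08)), (1, np.float64(0.17)), (2, np.float64(-0.25)), (3, np.float64(0.25)), (4, np.float64(-0.01)), (5, np.float64(0.01)), (6, np.float64(-0.12)), (7, np.float64(-0.25)), (8, np.float64(-0.24)), (9, np.float64(-0.5)), (10, np.float64(0.74))]
bore [0.4814 0.1344 0.04  ] knob [ 0.535  -0.0479  0.1   ]
```

```bash
python3 -m crank '[[-0.1,-0.3,0,0,0,0,1],[-0.2,-0.6,0,0,0,0,1],[-0.255,-0.76,0,0,0,0,1]]';  python3 -m crank '[[-0.1,-0.3,0,0,0,0,1],[-0.2,-0.6,0,0,0,0,1],[-0.255,-0.76,0,0,0,0,1],[-0.255,-0.76,0,0,0,0,1],[-0.255,-0.76,0,0,0,0,1]]'; python3 go.py .4812 .1344 .108
```

```text
time_s: 4.83
tcp_pos: [0.4883, 0.2271, 0.143]
tool_rot: [[-0.914, 0.405, -0.003], [0.405, 0.914, -0.002], [0.002, -0.002, -1.0]]
force: [0.3, -0.6, -0.6]
gripper_width: 0.0135
finger_force: 58.7
time_s: 5.25
tcp_pos: [0.4803, 0.133, 0.1438]
tool_rot: [[-0.914, 0.407, -0.001], [0.407, 0.914, -0.0], [0.001, -0.001, -1.0]]
force: [0.1, 0.3, -0.1]
gripper_width: 0.0136
finger_force: 58.8
t 5.25 tcp [0.4803 0.133  0.1438] F [ 0.1227  0.3113 -0.0965] w 0.013572066107182338 rows [-0.0029  0.0139  0.298 ]
```

```bash
python3 -m crank '[[0,0.013,0.2,0,0,0,1],[0,0.013,0.3,0,0,0,1],[0,0.013,0.3,0,0,0,1],[0,0.013,0.3,0,0,0,1]]'
python3 - <<'E'
from h import *
np.set_printoptions(precision=4,suppress=True)
s=env.get_state();t=np.array(s['tcp_pos']);print(t,s['force'],s['moment'])
out=[];S=10
for n in ('scene','top'):
    im=env.snapshot(n)[:,:,::-1]; cv2.imwrite(f'pics/{n}2.png',im)
    c=proj(n,[.4812,.1344,.055]).astype(int); x,y=c-[20,25]
    b=np.ascontiguousarray(cv2.resize(np.ascontiguousarray(im[y:y+50,x:x+40]),None,fx=S,fy=S,interpolation=cv2.INTER_CUBIC))
    f=lambda P,col:cv2.circle(b,tuple(((proj(n,P)-[x,y]+.5)*S).astype(int)),4,col,1)
    f(t-[0,0,.052],(0,0,255)); f(t-[0,0,.0205],(0,255,255)); f([.4812,.1344,.046],(255,0,255))
    out.append(b)
    print(n,env.landmark_of('locpin',n),proj(n,t-[0,0,.052]))
cv2.imwrite('pics/pre.png',np.hstack(out))
E
```

```text
time_s: 5.58
tcp_pos: [0.4808, 0.1361, 0.1079]
tool_rot: [[-0.915, 0.404, -0.002], [0.404, 0.915, -0.0], [0.002, -0.001, -1.0]]
force: [-0.1, 0.2, 0.5]
gripper_width: 0.0138
finger_force: 58.8
[0.4808 0.1361 0.1079] [-0.062   0.1879  0.5186] [-0.0027 -0.0276 -0.0001]
scene [] [347.6577 212.7168]
top [{'centre': [404.7, 148.8], 'conf': 0.21}] [311.8483 216.6147]
```

View pics/pre.png

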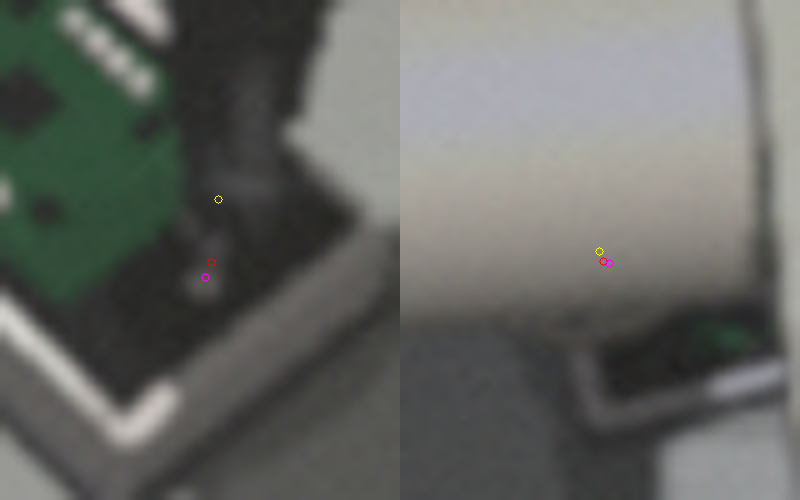

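```bash
python3 -m crank '[[0,-0.008,0.03,0,0,0,1],[0,-0.008,0.06,0,0,0,1],[0,-0.008,0.09,0,0,0,1],[0,-0.008,0.12,0,0,0,1],[0,-0.008,0.12,0,0,0,1]]'; python3 go.py .4812 .1344 .068
```

```text
time_s: 6.2
tcp_pos: [0.4804, 0.1343, 0.0932]
tool_rot: [[-0.914, 0.405, -0.001], [0.405, 0.914, -0.0], [0.001, -0.001, -1.0]]
force: [0.5, 0.4, -0.9]
gripper_width: 0.0138
finger_force: 58.8
t 6.2 tcp [0.4804 0.1343 0.0932] F [ 0.5266  0.4487 -0.8879] w 0.01378535010324904 rows [-0.0061  0.0033  0.2098]
```

```bash
python3 -m crank '[[0,0,0.03,0,0,0,1],[0,0,0.06,0,0,0,1],[0,0,0.08,0,0,0,1],[0,0,0.08,0,0,0,1]]'; python3 go.py .4812 .1344 .068
```

```text
time_s: 6.53
tcp_pos: [0.4806, 0.1344, 0.0839]
tool_rot: [[-0.914, 0.405, -0.001], [0.405, 0.914, -0.0], [0.001, -0.001, -1.0]]
force: [0.6, 0.3, -1.0]
gripper_width: 0.0139
finger_force: 58.8
t 6.5333 tcp [0.4806 0.1344 0.0839] F [ 0.5563  0.2969 -0.985 ] w 0.013850821141627018 rows [-0.0049  0.0025  0.1323]
```

In the bore with no side force. I go on down to home (flange contact expected around z = 0.068).

```bash
python3 -m crank '[[0,0,0.03,0,0,0,1],[0,0,0.06,0,0,0,1],[0,0,0.09,0,0,0,1],[0,0,0.11,0,0,0,1],[0,0,0.11,0,0,0,1]]'; python3 -m crank '[[0,0,0.015,0,0,0,1],[0,0,0.03,0,0,0,1],[0,0,0.03,0,0,0,1]]'
```

```text
time_s: 6.95
tcp_pos: [0.4805, 0.1344, 0.0706]
tool_rot: [[-0.914, 0.405, -0.001], [0.405, 0.914, -0.0], [0.001, -0.001, -1.0]]
force: [-0.7, 1.2, -0.9]
gripper_width: 0.0135
finger_force: 58.8
time_s: 7.2
tcp_pos: [0.481, 0.1344, 0.068]
tool_rot: [[-0.914, 0.405, 0.0], [0.405, 0.914, -0.0], [-0.0, 0.0, -1.0]]
force: [-1.2, -0.4, 4.5]
gripper_width: 0.014
finger_force: 59.4
```

```bash
python3 -m crank '[[0,0,0.015,0,0,0,1],[0,0,0.025,0,0,0,1],[0,0,0.025,0,0,0,1]]'; python3 go.py .4812 .1344 .068
```

```text
time_s: 7.45
tcp_pos: [0.4814, 0.1344, 0.0676]
tool_rot: [[-0.914, 0.405, 0.002], [0.405, 0.914, -0.0], [-0.002, 0.001, -1.0]]
force: [-19.8, -5.0, 48.6]
gripper_width: 0.0139
finger_force: 64.1
t 7.45 tcp [0.4814 0.1344 0.0676] F [-19.8022  -5.032   48.647 ] w 0.013933747365313479 rows [ 0.0013 -0.0008 -0.0035]
```

Firmly seated at 48 N, at the expected height. I ease off, open and rise.

```bash
python3 -m crank '[[0,0,-0.02,0,0,0,1],[0,0,-0.025,0,0,0,0.7],[0,0,-0.025,0,0,0,0.5],[0,0,-0.025,0,0,0,0.4],[0,0,-0.025,0,0,0,0.4],[0,0,-0.2,0,0,0,0.4],[0,0,-0.5,0,0,0,0.4],[0,0,-0.7,0,0,0,0.4],[0,0,-0.7,0,0,0,0.4]]'; python3 go.py .535 -.0479 .090
```

```text
time_s: 8.2
tcp_pos: [0.4826, 0.1347, 0.1534]
tool_rot: [[-0.914, 0.405, 0.006], [0.405, 0.914, 0.001], [-0.005, 0.003, -1.0]]
force: [1.5, -0.5, 1.2]
gripper_width: 0.0512
finger_force: 0.0
t 8.2 tcp [0.4826 0.1347 0.1534] F [ 1.5445 -0.4946  1.184 ] w 0.05119470945242816 rows [-1.0123 -1.2159  0.5297]
```

```bash
python3 -m crank '[[-0.25,-0.3,0,0,0,0,0.4],[-0.506,-0.608,0,0,0,0,0.4],[-0.506,-0.608,0,0,0,0,0.4]]'; python3 -m crank '[[-0.25,-0.3,0,0,0,0,0.4],[-0.506,-0.608,0,0,0,0,0.4],[-0.506,-0.608,0,0,0,0,0.4],[-0.506,-0.608,0,0,0,0,0.4]]'; python3 go.py .535 -.0479 .090
python3 - <<'E'
from h import *
out=[];S=8
for n in ('scene','top'):
    im=env.snapshot(n)[:,:,::-1]; cv2.imwrite(f'pics/{n}3.png',im)
    c=proj(n,[.505,.05,.05]).astype(int); x,y=c-[25,30]
    if n=='scene': x-=5
    b=np.ascontiguousarray(cv2.resize(np.ascontiguousarray(im[y:y+60,x:x+50]),None,fx=S,fy=S,interpolation=cv2.INTER_CUBIC))
    for a in np.arange(0,6.3,.4):cv2.circle(b,tuple(((proj(n,[.4812+.008*np.cos(a),.1344+.008*np.sin(a),.074])-[x,y]+.5)*S).astype(int)),1,(255,0,255),-1)
    out.append(b)
cv2.imwrite('pics/home.png',np.hstack(out))
E
```

```text
time_s: 8.45
tcp_pos: [0.5076, 0.0395, 0.1484]
tool_rot: [[-0.914, 0.406, 0.0], [0.406, 0.914, -0.001], [-0.001, -0.001, -1.0]]
force: [0.3, -0.1, 0.2]
gripper_width: 0.0515
finger_force: 0.0
time_s: 8.78
tcp_pos: [0.5332, -0.051, 0.1479]
tool_rot: [[-0.913, 0.408, -0.001], [0.408, 0.913, -0.0], [0.001, -0.001, -1.0]]
force: [-0.0, 0.5, 0.2]
gripper_width: 0.0511
finger_force: 0.0
t 8.7833 tcp [ 0.5332 -0.051   0.1479] F [-0.0113  0.4939  0.2048] w 0.05111949839890319 rows [-0.0038  0.03    0.4827]
```

View pics/home.png

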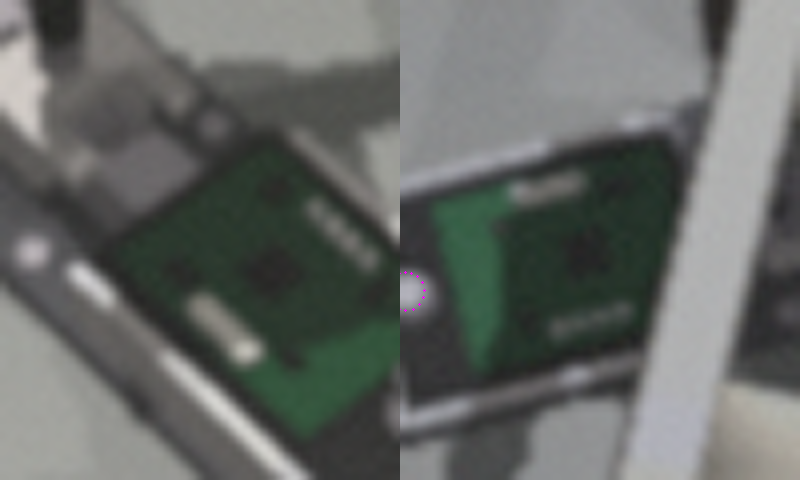

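The top view shows the pin upright at its predicted place (head at crop (410,292)) and the carrier undisturbed. I descend onto the knob and grip it.

```bash
python3 -m crank '[[0,0.025,0.2,0,0,0,0.4],[0,0.025,0.4,0,0,0,0.4],[0,0.025,0.46,0,0,0,0.4],[0,0.025,0.46,0,0,0,0.4]]'; python3 go.py .535 -.0479 .092
```

```text
time_s: 9.22
tcp_pos: [0.5328, -0.0442, 0.0918]
tool_rot: [[-0.915, 0.404, -0.003], [0.404, 0.915, 0.001], [0.004, -0.001, -1.0]]
force: [0.2, 0.2, 0.4]
gripper_width: 0.0513
finger_force: 0.0
t 9.2167 tcp [ 0.5328 -0.0442  0.0918] F [0.2036 0.2427 0.3513] w 0.05127697371511437 rows [-0.0293 -0.0211 -0.0018]
```

```bash
python3 -m crank '[[0,-0.01,0,0,0,0,0.4],[0,-0.01,0,0,0,0,0.4],[0,-0.01,0,0,0,0,0.4]]'; python3 go.py .535 -.0479 .092
```

```text
time_s: 9.47
tcp_pos: [0.534, -0.0465, 0.0948]
tool_rot: [[-0.914, 0.405, 0.002], [0.405, 0.914, -0.001], [-0.002, 0.0, -1.0]]
force: [-0.1, -0.2, -0.4]
gripper_width: 0.0513
finger_force: 0.0
t 9.4667 tcp [ 0.534  -0.0465  0.0948] F [-0.1276 -0.2342 -0.4318] w 0.051260851212680106 rows [-0.012  -0.0075  0.0236]
```

```bash
python3 -m crank '[[-0.012,-0.005,0.02,0,0,0,0.4],[-0.012,-0.005,0.02,0,0,0,0.7],[-0.012,-0.005,0.02,0,0,0,1],[-0.012,-0.005,0.02,0,0,0,1],[-0.012,-0.005,0.02,0,0,0,1],[-0.012,-0.005,0.02,0,0,0,1],[-0.012,-0.005,0.02,0,0,0,1]]'; python3 go.py .535 -.0479 .092
```

```text
time_s: 10.05
tcp_pos: [0.5345, -0.0478, 0.0914]
tool_rot: [[-0.914, 0.405, -0.0], [0.405, 0.914, -0.0], [0.0, -0.0, -1.0]]
force: [-4.7, -1.9, 5.0]
gripper_width: 0.0191
finger_force: 58.5
t 10.05 tcp [ 0.5345 -0.0478  0.0914] F [-4.7023 -1.9274  5.0245] w 0.019073135249600814 rows [-0.0044  0.0012 -0.005 ]
```

```bash
python3 -m crank '[[0,0,-0.04,0,0,0,1],[0,0,-0.08,0,0,0,1],[0,0,-0.095,0,0,0,1],[0,0,-0.095,0,0,0,1],[0,0,-0.095,0,0,0,1]]'; python3 go.py .5345 -.0478 .0914
```

```text
time_s: 10.47
tcp_pos: [0.5343, -0.0476, 0.1023]
tool_rot: [[-0.914, 0.405, -0.001], [0.405, 0.914, -0.0], [0.001, -0.0, -1.0]]
force: [-0.8, -1.5, -9.1]
gripper_width: 0.0192
finger_force: 58.8
t 10.4667 tcp [ 0.5343 -0.0476  0.1023] F [-0.7919 -1.4604 -9.1396] w 0.019178094918356484 rows [-0.0018 -0.0007  0.0905]
```

The plunger is up 11 mm, and the 9 N pull matches the spring. Now I slide the jaw 30 mm.

```bash
python3 -m crank '[[0.03,0.035,0,0,0,0,1],[0.06,0.07,0,0,0,0,1],[0.09,0.106,0,0,0,0,1],[0.12,0.141,0,0,0,0,1],[0.15,0.176,0,0,0,0,1],[0.162,0.19,0,0,0,0,1],[0.162,0.19,0,0,0,0,1],[0.162,0.19,0,0,0,0,1]]'; python3 go.py .5260 -.0190 .0914
```

```text
time_s: 11.13
tcp_pos: [0.5258, -0.0186, 0.1024]
tool_rot: [[-0.915, 0.404, -0.001], [0.404, 0.915, 0.0], [0.001, 0.0, -1.0]]
force: [-4.6, 0.4, -9.0]
gripper_width: 0.0193
finger_force: 58.9
t 11.1333 tcp [ 0.5258 -0.0186  0.1024] F [-4.6264  0.4353 -9.0115] w 0.019339499299296587 rows [-0.0031 -0.0024  0.0917]
```

```bash
python3 -m crank '[[0,0,0.03,0,0,0,1],[0,0,0.06,0,0,0,1],[0,0,0.085,0,0,0,1],[0,0,0.092,0,0,0,1],[0,0,0.092,0,0,0,1],[0,0,0.092,0,0,0,1]]'; python3 go.py .5260 -.0190 .0914
```

```text
time_s: 11.63
tcp_pos: [0.5259, -0.0192, 0.0916]
tool_rot: [[-0.914, 0.405, -0.0], [0.405, 0.914, -0.0], [0.0, -0.0, -1.0]]
force: [-5.7, -1.7, -5.4]
gripper_width: 0.0193
finger_force: 59.5
t 11.6333 tcp [ 0.5259 -0.0192  0.0916] F [-5.6545 -1.7261 -5.4187] w 0.01928016679072321 rows [0.0002 0.0014 0.0015]
```

```bash
python3 -m crank '[[0,0,0.008,0,0,0,1],[0,0,0.012,0,0,0,1],[0,0,0.012,0,0,0,1],[0,0,0.012,0,0,0,1]]'; python3 go.py .5260 -.0190 .0914;  python3 - <<'E'
from h import *
out=[];S=8
for n in ('scene','top'):
    im=env.snapshot(n)[:,:,::-1]
    c=proj(n,[.51,.03,.05]).astype(int); x,y=c-[25,30]
    b=np.ascontiguousarray(cv2.resize(np.ascontiguousarray(im[y:y+60,x:x+50]),None,fx=S,fy=S,interpolation=cv2.INTER_CUBIC)); out.append(b)
cv2.imwrite('pics/jaw.png',np.hstack(out))
E
```

```text
time_s: 11.97
tcp_pos: [0.5262, -0.0194, 0.0913]
tool_rot: [[-0.914, 0.405, 0.001], [0.405, 0.914, -0.001], [-0.001, -0.001, -1.0]]
force: [-13.3, -2.5, 12.4]
gripper_width: 0.019
finger_force: 61.4
t 11.9667 tcp [ 0.5262 -0.0194  0.0913] F [-13.3048  -2.5179  12.3736] w 0.019002817170612463 rows [ 0.0029  0.0025 -0.0005]
```

View pics/jaw.png

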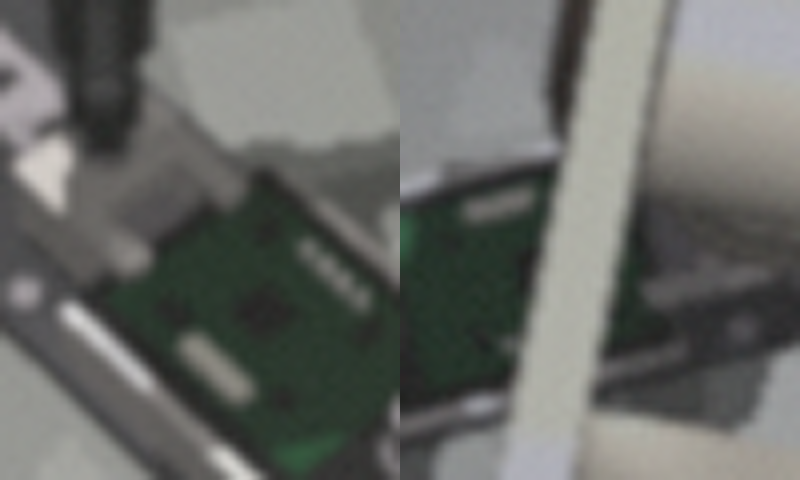

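The fork arms now reach over the carrier's near edge (scene crop (135,255) and (235,185)). The plunger has bottomed at its original height, with a stiff 12 N reaction.

```bash
python3 -c "
from bench import env; print(env.sign_off())"
```

```text
the job is handed in; nothing more can be done
None
```

The job is handed in: the pin is fully home and released, and the jaw is locked in the next hole with its fork over the carrier's edge and the knob still held in the gripper.

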